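# Park the blue clip shuttle on its stop pin

## Robot

A 6-joint arm with a two-finger parallel gripper is mounted at the origin on the work surface. World frame = base frame: x ahead of the robot, y to its left, z up, the work surface at z = 0. Lengths are in m, angles in degrees, forces in N, time in s.
With the tool pointing down it reaches from about 0.3 to 0.75 m from the base axis. Payload 8.5 kg.
Tool frame: the origin (TCP) lies midway between the tips of the shut fingers; the grasp point (between the pads) lies 19 mm behind it; y points along the fingers, z is the direction in which the jaws open and shut, and the axes are right-handed (so a half turn about y gives the same grasp; the last joint's range is limited). The gripper opens to 85 mm and grips with 20 to 120 N. Pads are 22 mm wide; open, the fingers measure 114 mm over their backs; the gripper's body (76 mm by 85 mm) begins 54 mm behind the grasp point. The pads swing forward as they close: fully open they stand 13 mm farther back than shut.
Start: joints at [58.596, 21.807, 74.336, -0, 83.858, -12.336], TCP at [0.18, 0.52, 0.196] pointing down, gripper open.
Joint ranges: [-178.18, 178.18], [-50.72, 133.34], [12.68, 142.11], [-81.47, 261.47], [9.98, 163.14], [-165.26, 165.26]. Speed limits (degrees/s): [136.94, 136.94, 180, 180, 180, 180].

## Interface

Orientations are given as a 3x3 rotation matrix whose columns are the frame's x, y, z axes.
In Python, from rig import status, imaging, job gives the robot as it stands. The module is installed in compiled form; this text tells all that it offers.
- The arm moves only by the tool jog_arm, never from a script. Its argument "rows" is a list of rows, each an object of numbers: "hand": the opening, from 0 (shut) to 1 (fully open); "dx", "dy", "dz": the shift along the tool's x, y, z in cm; "ax", "ay", "az": the turn, a rotation vector about the tool's x, y, z in degrees. In form: [{"hand": .., "dx": .., "dy": .., "dz": .., "ax": .., "ay": .., "az": ..}, ...]. A call has exactly 5 rows; each row shifts and turns the commanded pose from where the row before left it, along the tool's axes as they then stand; what a row does not reach is not made up. A row lasts 1/12 s, in which the tool goes at most 41.7 mm and 7.16 degrees, less where a joint would pass 70% of its speed; a pose out of reach is approached as far as the arm can. A call is refused whole if a number of a shift passes 4.17 or a number of a turn 7.16, either way. A call with a gripper value outside its range is refused whole. The fingers move at their own pace and stop on an object; "newtons" is the grip in N (left out, the last holds). Time passes only in rows, so rows that do not move let the fingers close, or fill a call up. It gives the time, the measured TCP pose, the force and the opening at its end, in the units of the state.
- status.observe(): the state, without advancing time (a new reading comes with each control period).
- imaging.get_image(name): name is "scene" or "side" or "wrist"; returns the picture (420x560x3 uint8, red, green, blue); there is no depth.
- imaging.camera_model(name): a dict with "K" (3x3 intrinsics, pixels), "position" and "rotation" of the camera in the world; the wrist camera has in their place "tool_from_camera" (4x4, takes a point from camera to tool coordinates, whose origin is the TCP and whose axes are the tool frame's). Camera axes: x right, y down, z forward; pixel columns grow to the right and rows downward; lengths in m; the calibration is good to about 2 mm. A picture is of the moment at which its call begins: read the wrist's pose just before it. camera_model takes no time and is no camera call.
- job.close_job(): hands the job in, once; it reports no verdict.
The state is a dict: "time_s": time; "q": joint angles; "qvel": joint speeds; "joint_efforts": joint torques, N m; "position": TCP position; "tool_rot": TCP orientation; "ft_force": force on the tool from outside, world axes, zero at the start; "wrist_torque": the same for the moment, N m; "grip_width": finger opening in m.
Only numpy, scipy, OpenCV 4.12 (cv2) and the standard library are available. Lean on these libraries where they do the work, as an engineer would, in place of code of your own. Each camera call takes 0.05 s, during which the arm holds its last target.

## Task

The orange shuttle is already parked at its middle station, resting on its red stop pin; park the blue one in the same way. With your fingertips push the near end of the blue shuttle all the way to its far end stop, then draw back and let the spring return it until it catches on the pin at the middle. Pinch and lift nothing: the clips stay in their pockets, and the orange shuttle and everything else on the bench are left alone.

Things in the scene. Friction and masses are not known exactly. Their poses are not given: they have to be found in the camera images.
- shuttle_blue (a joint): Blue shuttle's travel from home, m: 0 = home, 0.065 = at the far end stop, about 0.035 = parked. A spring drives it home: 3 N at 0, 7 N at the end, plus about 2 N while its tooth presses the pin down (0.01 to 0.035) and 25 N per m/s. Past 0.037 the pin pops up behind the tooth: let go, it returns in under 1 s and stops on the pin at 0.035. Let go sooner, it returns to 0
- shuttle_orange (a joint): Travel of the orange shuttle, as for the blue one; it starts parked on its pin at about 0.035 and must stay
- blue_push (a point): Centre of the flat upright near face of the blue shuttle (92 mm wide, from 14 to 62 mm above the bench; this point is 38 mm above the bench). It moves with the shuttle. Its x axis is level, along the slide, into the block: the way to push; z up
- orange_push (a point): The same point on the orange shuttle
- jig_blue: Jig: aluminium base plate 280 x 156 x 12 mm fixed to the bench; origin under its centre, x along the slide to the far end stop, z up. Rails at y = +-54 mm (11 mm wide), tops 24 mm above the bench. Blue shuttle between them: block 100 (x) x 92 (y) mm; at home its near face is at x = -95 mm. Grey end stop at x = 76 to 96 mm, 54 mm high. Nothing but plate and rails lies before the near face
- jig_orange: The other jig, the same in every size, with the orange shuttle
- blue_pin_top (a point): Top of the blue jig's red sprung stop pin, 10 mm in diameter, on the jig's left (+y) side: 39 mm above the bench when up, about 9 mm lower while the steel tooth on the shuttle's left side passes over it
- clip_blue_center (a point): Centre of the white strap clip (40 x 24 x 24 mm, 20 g), lying loose in a pocket 44 x 28 x 12 mm deep in the blue shuttle's top, 60 mm beyond the near face along x; its top is 74 mm above the bench. It rides with the shuttle
- clip_orange_center (a point): Centre of the like clip in the orange shuttle's pocket
- rivet_jar: Small jar with a steel cap, 44 mm in diameter, 55 mm high, between the jigs at their near ends; origin under its centre
- headband: White arc-shaped headband lying flat, about 150 mm across, 16 mm thick; origin on the bench at the arc's centre
- elastic_spool: White spool with cardboard ends, 104 mm in diameter, 90 mm high; origin under its centre
- tape_roll: Yellow roll of tape lying flat, 90 mm in diameter, 25 mm high; origin under its centre
- screwdriver: Screwdriver with a green handle, lying flat between the jigs, about 0.2 m long; origin under its middle
- spray_bottle: Clear bottle with a grey cap, 60 mm in diameter, 170 mm high; origin under its centre
There are look-alikes about, which are no part of the job. What is shaped like the part that bears clip_orange_center but brown is not meant.

How it is judged:
By the outcome, as a careful person would: the job done as asked, in the order asked, and still so for the second after the job is handed in, with the robot touching nothing.
It also fails if it takes over 35 s, if anything falls off the work surface, if the arm or the gripper's body presses on something with over 40 N, if the wrist force passes 120 N, or if a joint passes its speed limit or range.

## Working session

There is one attempt and no reset: what is moved stays moved. The work goes in short steps, Python scripts to look and compute and a tool call to move; the robot and the scene stay as the last step left them, time stands still between calls to the robot, and variables do not carry over. Pictures are saved under pics/ and viewed, and the job is handed in when it is done.

Besides the shell and the picture viewer there is one more tool, called after ">>>" by a JSON object that holds its "fn" and its "kwargs", one argument or row to a line. jog_arm: Moves the arm, as the interface text tells. Its arguments: {"type":"object","properties":{"rows":{"type":"array"},"newtons":{"type":"number"}},"required":["rows"]}

```bash
mkdir -p pics; python3 - <<'E'
from rig import status, imaging
import cv2, numpy as np
s=status.observe()
for k in s: print(k, np.round(s[k],4).tolist())
for n in ["scene","side","wrist"]:
    im=imaging.get_image(n); cv2.imwrite(f"pics/{n}0.png",im[:,:,::-1])
    m=imaging.camera_model(n); print(n,{k:np.round(v,4).tolist() for k,v in m.items()})
E
```

```text
time_s 0.0
q [58.5963, 21.8404, 74.3851, -0.0011, 83.8572, -12.336]
qvel [0.0249, 0.0027, 0.05, -0.0672, 0.0073, 0.0726]
joint_efforts [0.0003, -44.8453, -23.1279, -0.0001, 0.0048, 0.0]
position [0.1795, 0.5195, 0.1953]
tool_rot [[0.9451, -0.0007, 0.3267], [-0.3267, -0.0012, 0.9451], [-0.0003, -1.0, -0.0014]]
ft_force [0.4742, -0.0253, -0.4283]
wrist_torque [-0.0201, -0.0154, -0.0126]
grip_width 0.0857
scene {'K': [[459.3587, 0.0, 287.4307], [0.0, 459.3587, 212.3236], [0.0, 0.0, 1.0]], 'position': [1.2368, -0.4547, 1.1456], 'rotation': [[0.5895, 0.6445, -0.487], [0.8078, -0.4731, 0.3516], [-0.0038, -0.6006, -0.7995]]}
side {'K': [[493.5408, 0.0, 280.7394], [0.0, 493.5408, 207.9938], [0.0, 0.0, 1.0]], 'position': [0.4634, 0.957, 0.8454], 'rotation': [[-0.9929, -0.0755, 0.0921], [-0.1191, 0.6175, -0.7775], [0.0019, -0.783, -0.6221]]}
wrist {'K': [[300.2154, 0.0, 278.9383], [0.0, 300.2154, 212.1292], [0.0, 0.0, 1.0]], 'tool_from_camera': [[0.0003, 0.9508, 0.3097, -0.079], [-0.0002, -0.3097, 0.9508, -0.1779], [1.0, -0.0004, 0.0001, 0.0006], [0.0, 0.0, 0.0, 1.0]]}
```

View pics/scene0.png

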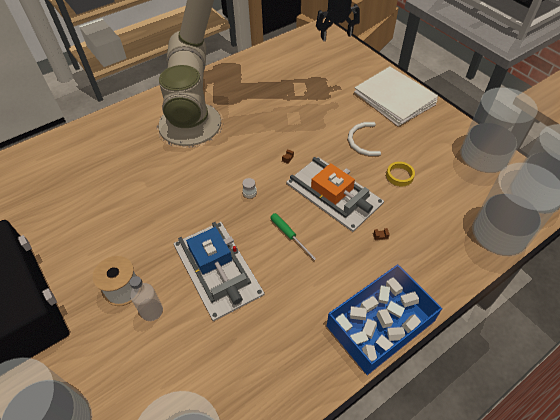

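View pics/side0.png

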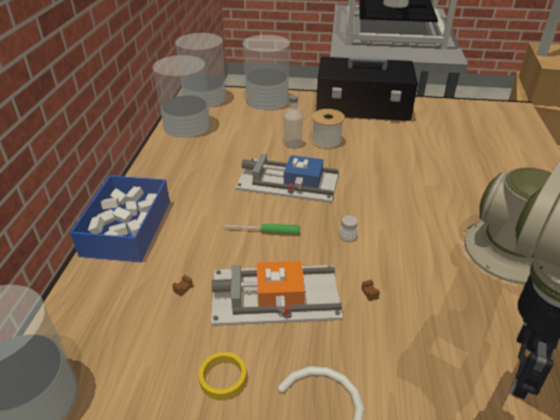

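View pics/wrist0.png

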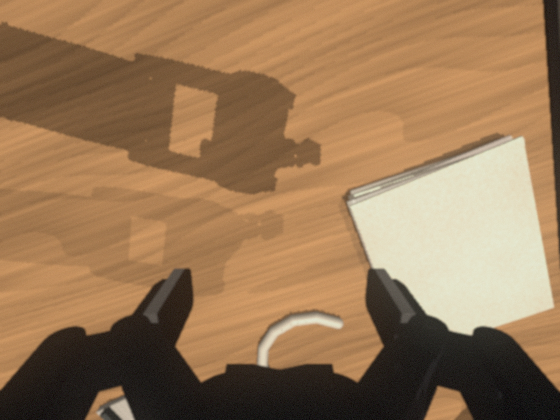

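Scene view: the blue shuttle is at (210,248), with its end stop at (235,290). Orange is at (333,181). The look-alikes are the blue bin at (385,315) and brown clips at (288,156) and (381,234). I choose the block with the white clip at (210,248), and a close crop will check it.

```bash
python3 - <<'E'
import cv2, numpy as np
a=cv2.imread("pics/scene0.png")[210:330,160:280]; b=cv2.imread("pics/side0.png")[140:210,225:350]
a=cv2.resize(a,None,fx=5,fy=5,interpolation=cv2.INTER_CUBIC); b=cv2.resize(b,None,fx=6,fy=6,interpolation=cv2.INTER_CUBIC)
cv2.imwrite("pics/c1.png",a); cv2.imwrite("pics/c2.png",b)
E
```

```text
(no output)
```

View pics/c1.png

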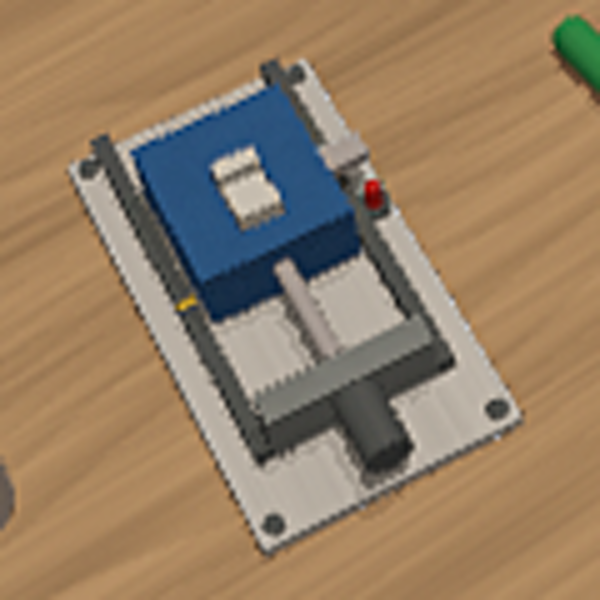

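View pics/c2.png

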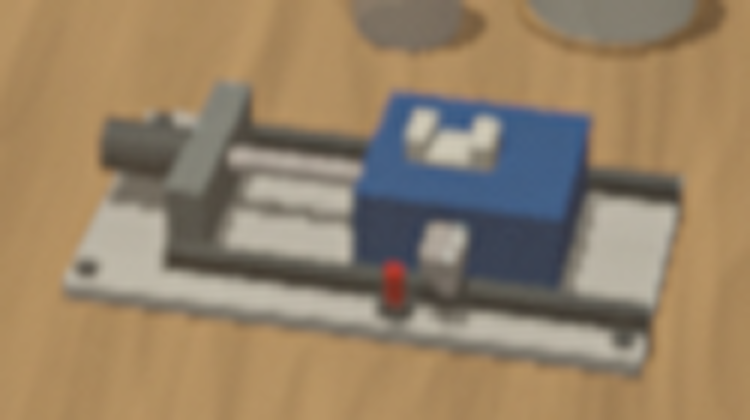

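The crop shows the blue block at home: the tooth hasn't reached the red pin, there is a white clip in its pocket, and the end stop is on the far side. Next I cast rays to the plate corners (z 12 mm) and the block-top corners (z 62 mm).

```bash
cat > h.py <<'E'
import numpy as np
from rig import imaging
def ray(n,px,z):
    m=imaging.camera_model(n);K=np.array(m["K"]);R=np.array(m["rotation"]);p=np.array(m["position"])
    d=R@np.linalg.inv(K)@np.array([px[0],px[1],1.0]); return p+d*(z-p[2])/d[2]
E
python3 - <<'E'
from h import *
np.set_printoptions(precision=4,suppress=True)
def fit(name,f,pts,z):
    P=np.array([ray(name,f(p),z) for p in pts]); print(name,P[:,:2].tolist().__repr__() if 0 else P[:,:2].round(4).tolist())
    print(" centre",P.mean(0)," sides",[round(float(np.linalg.norm(P[i]-P[(i+1)%4])),4) for i in range(4)], 
      "x-dir deg",[round(float(np.degrees(np.arctan2(*(P[a]-P[b])[[1,0]]))),2) for a,b in ((3,0),(2,1))])
f=lambda p:(p[0]/5+160-.4,p[1]/5+210-.4); g=lambda p:(p[0]/6+225-.4,p[1]/6+140-.4)
# order: near-left, near-right, far-right, far-left
fit("scene",f,[(303,60),(70,168),(265,546),(520,415)],.012)
fit("scene",f,[(278,85),(133,152),(205,283),(362,212)],.062)
fit("side",g,[(565,225),(590,118),(395,93),(360,190)],.062)
print(ray("side",g((640,365)),.012),ray("side",g((65,285)),.012),ray("side",g((682,178)),.012))
print("pin",ray("scene",f((374,183)),.039),ray("side",g((394,265)),.039))
E
```

```text
scene [[0.4538, -0.1419], [0.4399, -0.2931], [0.7128, -0.3214], [0.7292, -0.1701]]
 centre [ 0.5839 -0.2316  0.012 ]  sides [0.1518, 0.2743, 0.1521, 0.2768] x-dir deg [-5.85, -5.92]
scene [[0.4951, -0.1765], [0.4865, -0.2664], [0.585, -0.2759], [0.597, -0.1831]]
 centre [ 0.5409 -0.2255  0.062 ]  sides [0.0903, 0.099, 0.0935, 0.1021] x-dir deg [-3.7, -5.52]
side [[0.4912, -0.1716], [0.4845, -0.2638], [0.5809, -0.2747], [0.5884, -0.1886]]
 centre [ 0.5363 -0.2247  0.062 ]  sides [0.0924, 0.097, 0.0865, 0.0987] x-dir deg [-9.89, -6.45]
[ 0.452  -0.1351  0.012 ] [ 0.7272 -0.1645  0.012 ] [ 0.4371 -0.292   0.012 ]
pin [ 0.5709 -0.1615  0.039 ] [ 0.5693 -0.1625  0.039 ]
```

Both views agree. The jig centre is about (0.583,-0.231), with yaw about -6°. The near face is at about (0.489,-0.221), which matches the sizes given. Sides measure 0.275 x 0.152 for the plate and 0.10 x 0.092 for the block. I'll fly at z≈0.195 to a point behind the face, with the fingers shut.

>>> {"fn": "jog_arm", "kwargs": {
  "rows": [
    {"hand": 0, "dx": 2.5, "dz": -3.0},
    {"hand": 0, "dx": 2.5, "dz": -3.0},
    {"hand": 0, "dx": 2.5, "dz": -3.0},
    {"hand": 0, "dx": 2.5, "dz": -3.0},
    {"hand": 0, "dx": 2.5, "dz": -3.0}
  ],
  "newtons": 40
}}

```text
invalid input at $.rows[0]: expected keys hand, dx, dy, dz, ax, ay, az
```

>>> {"fn": "jog_arm", "kwargs": {
  "rows": [
    {"hand": 0, "dx": 2.5, "dy": 0, "dz": -3.0, "ax": 0, "ay": 0, "az": 0},
    {"hand": 0, "dx": 2.5, "dy": 0, "dz": -3.0, "ax": 0, "ay": 0, "az": 0},
    {"hand": 0, "dx": 2.5, "dy": 0, "dz": -3.0, "ax": 0, "ay": 0, "az": 0},
    {"hand": 0, "dx": 2.5, "dy": 0, "dz": -3.0, "ax": 0, "ay": 0, "az": 0},
    {"hand": 0, "dx": 2.5, "dy": 0, "dz": -3.0, "ax": 0, "ay": 0, "az": 0}
  ],
  "newtons": 40
}}

```text
time_s: 0.57
position: [0.2488, 0.3355, 0.1957]
tool_rot: [[0.945, -0.0, 0.326], [-0.326, -0.0, 0.945], [-0.0, -1.0, -0.0]]
ft_force: [1.6, 0.4, 0.1]
grip_width: 0.0253
```

>>> {"fn": "jog_arm", "kwargs": {
  "rows": [
    {"hand": 0, "dx": 2.5, "dy": 0, "dz": -3.0, "ax": 0, "ay": 0, "az": 0},
    {"hand": 0, "dx": 2.5, "dy": 0, "dz": -3.0, "ax": 0, "ay": 0, "az": 0},
    {"hand": 0, "dx": 2.5, "dy": 0, "dz": -3.0, "ax": 0, "ay": 0, "az": 0},
    {"hand": 0, "dx": 2.5, "dy": 0, "dz": -3.0, "ax": 0, "ay": 0, "az": 0},
    {"hand": 0, "dx": 2.5, "dy": 0, "dz": -3.0, "ax": 0, "ay": 0, "az": 0}
  ]
}}

```text
time_s: 0.98
position: [0.3179, 0.1529, 0.196]
tool_rot: [[0.945, 0.0, 0.326], [-0.326, 0.0, 0.945], [0.0, -1.0, 0.0]]
ft_force: [0.6, 0.2, -0.1]
grip_width: 0.0001
```

>>> {"fn": "jog_arm", "kwargs": {
  "rows": [
    {"hand": 0, "dx": 2.5, "dy": 0, "dz": -3.0, "ax": 0, "ay": 0, "az": 0},
    {"hand": 0, "dx": 2.5, "dy": 0, "dz": -3.0, "ax": 0, "ay": 0, "az": 0},
    {"hand": 0, "dx": 2.5, "dy": 0, "dz": -3.0, "ax": 0, "ay": 0, "az": 0},
    {"hand": 0, "dx": 2.5, "dy": 0, "dz": -3.0, "ax": 0, "ay": 0, "az": 0},
    {"hand": 0, "dx": 2.5, "dy": 0, "dz": -3.0, "ax": 0, "ay": 0, "az": 0}
  ]
}}

```text
time_s: 1.4
position: [0.3872, -0.0301, 0.196]
tool_rot: [[0.945, 0.0, 0.327], [-0.327, 0.0, 0.945], [0.0, -1.0, 0.0]]
ft_force: [1.5, 0.9, -0.0]
grip_width: -0.0001
```

>>> {"fn": "jog_arm", "kwargs": {
  "rows": [
    {"hand": 0, "dx": 2.4, "dy": 0, "dz": -3.1, "ax": 0, "ay": 0, "az": 0},
    {"hand": 0, "dx": 2.4, "dy": 0, "dz": -3.1, "ax": 0, "ay": 0, "az": 0},
    {"hand": 0, "dx": 2.4, "dy": 0, "dz": -3.1, "ax": 0, "ay": 0, "az": 0},
    {"hand": 0, "dx": 2.4, "dy": 0, "dz": -3.1, "ax": 0, "ay": 0, "az": 0},
    {"hand": 0, "dx": 2.3, "dy": 0, "dz": -3.1, "ax": 0, "ay": 0, "az": 0}
  ]
}}

```text
time_s: 1.82
position: [0.4491, -0.2154, 0.1957]
tool_rot: [[0.945, -0.0, 0.327], [-0.327, 0.0, 0.945], [-0.0, -1.0, 0.0]]
ft_force: [1.0, -0.1, 0.7]
grip_width: -0.0001
```

>>> {"fn": "jog_arm", "kwargs": {
  "rows": [
    {"hand": 0, "dx": 0, "dy": 0, "dz": 0, "ax": 0, "ay": -6.5, "az": 0},
    {"hand": 0, "dx": 0, "dy": 0, "dz": 0, "ax": 0, "ay": -6.5, "az": 0},
    {"hand": 0, "dx": 0, "dy": 2.5, "dz": 0, "ax": 0, "ay": 0, "az": 0},
    {"hand": 0, "dx": 0, "dy": 2.5, "dz": 0, "ax": 0, "ay": 0, "az": 0},
    {"hand": 0, "dx": 0, "dy": 0, "dz": 0, "ax": 0, "ay": 0, "az": 0}
  ]
}}

```text
time_s: 2.23
position: [0.447, -0.212, 0.1421]
tool_rot: [[0.994, -0.006, 0.106], [-0.106, 0.005, 0.994], [-0.007, -1.0, 0.004]]
ft_force: [0.3, -0.9, -0.9]
grip_width: 0.0
```

```bash
python3 - <<'E'
from rig import status, imaging
import cv2, numpy as np
s=status.observe(); print(np.round(s["position"],4),np.round(s["tool_rot"],4).tolist(),s["ft_force"])
ims={n:imaging.get_image(n) for n in("wrist","side")}
cv2.imwrite("pics/w1.png",ims["wrist"][:,:,::-1]); cv2.imwrite("pics/s1.png",ims["side"][:,:,::-1])
E
```

```text
[ 0.447  -0.212   0.1421] [[0.9943, -0.0062, 0.106], [-0.1059, 0.005, 0.9944], [-0.0067, -1.0, 0.0043]] [ 0.25715885 -0.94462439 -0.90297837]
```

View pics/w1.png

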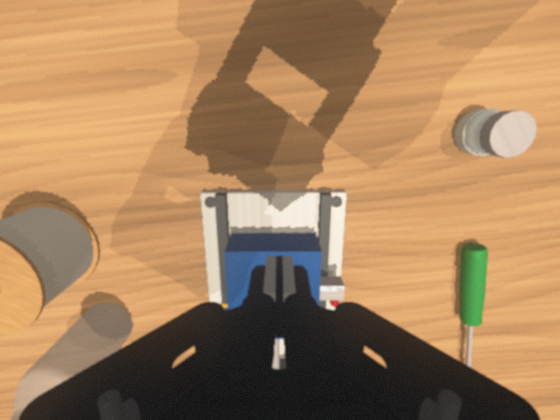

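View pics/s1.png

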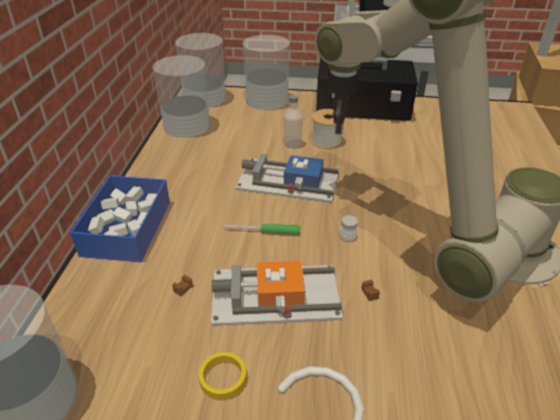

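The wrist view shows the jig square to the tool. The near top edge of the block runs from about (227,236) to (320,236), the jar is at (497,133), and the tips at (280,262) are high above it. I'll measure the edge by ray.

```bash
cat >> h.py <<'E'
def wray(px,z,pos,rot):
    m=imaging.camera_model("wrist");T=np.array(m["tool_from_camera"]);K=np.array(m["K"])
    R=np.array(rot); c=np.array(pos)+R@T[:3,3]; d=R@T[:3,:3]@np.linalg.inv(K)@np.array([px[0],px[1],1.]); return c+d*(z-c[2])/d[2]
E
python3 - <<'E'
from h import *
from rig import status
import cv2
np.set_printoptions(precision=4,suppress=True)
s=status.observe(); p,R=s["position"],s["tool_rot"]; print(p, s["time_s"])
im=cv2.imread("pics/w1.png"); hsv=cv2.cvtColor(im,cv2.COLOR_BGR2HSV)
m=cv2.inRange(hsv,(100,120,40),(125,255,255))
m[:180]=0; m[300:]=0; m[:,:215]=0; m[:,335:]=0
rows=np.where(m.sum(1)>255*60)[0]; print("rows",rows.min(),rows.max())
for r in range(rows.min(),rows.max(),6):
    c=np.where(m[r])[0]; print(r,c.min(),c.max(),im[r,250].tolist())
for px in [(202,190),(345,190)]: print("plate",px,wray(px,.012,p,R))
E
```

```text
[ 0.4488 -0.2133  0.1461] 2.3333
rows 251 265
251 244 315 [115, 81, 60]
257 226 320 [144, 100, 64]
263 226 319 [142, 98, 64]
plate (202, 190) [ 0.438  -0.2941  0.012 ]
plate (345, 190) [ 0.4542 -0.1424  0.012 ]
```

```bash
python3 - <<'E'
import cv2
im=cv2.imread("pics/w1.png")[180:320,190:360]
cv2.imwrite("pics/c3.png",cv2.resize(im,None,fx=4,fy=4,interpolation=cv2.INTER_CUBIC))
E
```

```text
(no output)
```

View pics/c3.png

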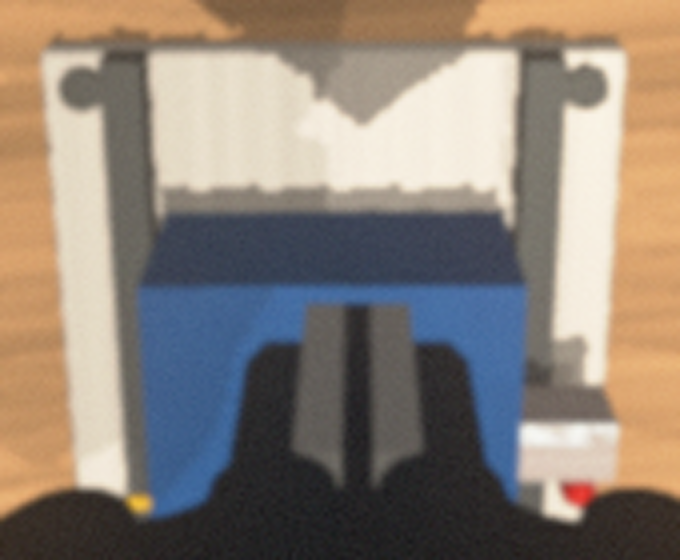

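```bash
python3 - <<'E'
from h import *
from rig import status
np.set_printoptions(precision=4,suppress=True)
s=status.observe(); print(s["position"],np.round(s["tool_rot"],4).tolist())
R=np.array([[0.9943, -0.0062, 0.106], [-0.1059, 0.005, 0.9944], [-0.0067, -1.0, 0.0043]]);p=[.447,-.212,.1421]
a=wray((224.1,250.4),.062,p,R);b=wray((321.1,251.1),.062,p,R); print(a,b,np.linalg.norm(a-b),(a+b)/2)
a=wray((231,233.5),.014,p,R);b=wray((314.5,233),.014,p,R); print("bottom",a,b,np.linalg.norm(a-b),(a+b)/2)
a=wray((202,192),.012,p,R);b=wray((346,192),.012,p,R); d=b-a;print("plate",a,b,np.linalg.norm(d),(a+b)/2,np.degrees(np.arctan2(-d[0],d[1])))
E
```

```text
[ 0.4488 -0.2133  0.1461] [[0.9944, -0.001, 0.1058], [-0.1058, 0.0008, 0.9944], [-0.0011, -1.0, 0.0007]]
[ 0.4838 -0.267   0.062 ] [ 0.4944 -0.1762  0.062 ] 0.09140696029734986 [ 0.4891 -0.2216  0.062 ]
bottom [ 0.4857 -0.2679  0.014 ] [ 0.495  -0.1769  0.014 ] 0.09152627649690233 [ 0.4904 -0.2224  0.014 ]
plate [ 0.4367 -0.2915  0.012 ] [ 0.453  -0.1403  0.012 ] 0.15206556348488415 [ 0.4448 -0.2159  0.012 ] -6.164360449446256
```

Face centre is (0.4895,-0.222) with yaw -6.1°, matching the other views (width 91.4 mm against 92). The tool is 41 mm behind it and 4 mm to the left. I'll descend to z≈0.035, clear of the rails.

>>> {"fn": "jog_arm", "kwargs": {
  "rows": [
    {"hand": 0, "dx": 0, "dy": 3.5, "dz": -0.4, "ax": 0, "ay": 0, "az": 0},
    {"hand": 0, "dx": 0, "dy": 3.5, "dz": 0, "ax": 0, "ay": 0, "az": 0},
    {"hand": 0, "dx": 0, "dy": 2.5, "dz": 0, "ax": 0, "ay": 0, "az": 0},
    {"hand": 0, "dx": 0, "dy": 1.5, "dz": 0, "ax": 0, "ay": 0, "az": 0},
    {"hand": 0, "dx": 0, "dy": 0, "dz": 0, "ax": 0, "ay": 0, "az": 0}
  ]
}}

```text
time_s: 2.75
position: [0.4481, -0.217, 0.0347]
tool_rot: [[0.994, -0.002, 0.106], [-0.106, 0.002, 0.994], [-0.003, -1.0, 0.002]]
ft_force: [-0.2, -0.4, -0.0]
grip_width: -0.0001
```

```bash
python3 - <<'E'
from rig import status, imaging
import cv2, numpy as np
ims={n:imaging.get_image(n) for n in("scene","side")}
s=status.observe(); print(np.round(s["position"],4),np.round(s["tool_rot"],3).tolist(),s["ft_force"],s["time_s"])
a=cv2.resize(ims["scene"][200:320,150:280],None,fx=3.05,fy=3.05,interpolation=2);b=cv2.resize(ims["side"][100:220,230:360],None,fx=3.05,fy=3.05,interpolation=2)
cv2.imwrite("pics/d1.png",np.hstack([a,b])[:,:,::-1])
E
```

```text
[ 0.4494 -0.218   0.0373] [[0.994, 0.002, 0.106], [-0.106, -0.001, 0.994], [0.002, -1.0, -0.001]] [-0.53304285 -0.25377837  0.16691749] 2.85
```

View pics/d1.png

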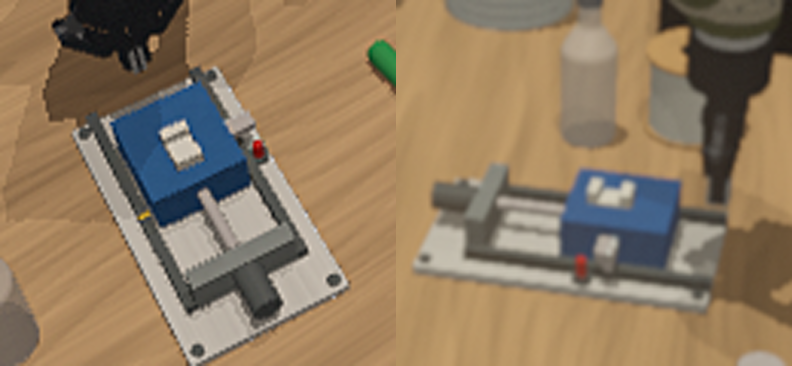

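Both crops show the shut tips standing over the plate, just behind the near face and clear of it. Now I push along tool +x at moderate speed.

>>> {"fn": "jog_arm", "kwargs": {
  "rows": [
    {"hand": 0, "dx": 1.2, "dy": 0, "dz": 0, "ax": 0, "ay": 0, "az": 0},
    {"hand": 0, "dx": 1.2, "dy": 0, "dz": 0, "ax": 0, "ay": 0, "az": 0},
    {"hand": 0, "dx": 1.2, "dy": 0, "dz": 0, "ax": 0, "ay": 0, "az": 0},
    {"hand": 0, "dx": 1.2, "dy": 0, "dz": 0, "ax": 0, "ay": 0, "az": 0},
    {"hand": 0, "dx": 1.2, "dy": 0, "dz": 0, "ax": 0, "ay": 0, "az": 0}
  ]
}}

```text
time_s: 3.27
position: [0.5099, -0.2245, 0.0385]
tool_rot: [[0.994, 0.003, 0.106], [-0.106, -0.002, 0.994], [0.004, -1.0, -0.002]]
ft_force: [-0.6, -0.3, -0.1]
grip_width: -0.0001
```

>>> {"fn": "jog_arm", "kwargs": {
  "rows": [
    {"hand": 0, "dx": 0.8, "dy": 0, "dz": 0, "ax": 0, "ay": 0, "az": 0},
    {"hand": 0, "dx": 0.6, "dy": 0, "dz": 0, "ax": 0, "ay": 0, "az": 0},
    {"hand": 0, "dx": 0.5, "dy": 0, "dz": 0, "ax": 0, "ay": 0, "az": 0},
    {"hand": 0, "dx": 0.4, "dy": 0, "dz": 0, "ax": 0, "ay": 0, "az": 0},
    {"hand": 0, "dx": 0.3, "dy": 0, "dz": 0, "ax": 0, "ay": 0, "az": 0}
  ]
}}

```text
time_s: 3.68
position: [0.5342, -0.2269, 0.0375]
tool_rot: [[0.994, 0.001, 0.106], [-0.106, -0.001, 0.994], [0.001, -1.0, -0.001]]
ft_force: [-4.2, -0.1, 7.8]
grip_width: 0.0001
```

The force was near zero at 0.51 and there is now an upward part, so I'll look before going on.

```bash
cat > look.py <<'E'
from rig import status, imaging
import cv2, numpy as np, sys
n=sys.argv[1]
s=status.observe(); print(np.round(s["position"],4),np.round(s["tool_rot"],3).tolist(),np.round(s["ft_force"],1),np.round(s["wrist_torque"],2),s["time_s"])
ims={n:imaging.get_image(n) for n in("scene","side")}
for k in ims: cv2.imwrite(f"pics/{n}_{k}.png",ims[k][:,:,::-1])
a=cv2.resize(ims["scene"][200:320,150:280],None,fx=3.05,fy=3.05,interpolation=2);b=cv2.resize(ims["side"][100:220,230:360],None,fx=3.05,fy=3.05,interpolation=2)
cv2.imwrite(f"pics/{n}.png",np.hstack([a,b])[:,:,::-1])
s=status.observe(); print(np.round(s["position"],4),np.round(s["ft_force"],1),s["time_s"])
E
python3 look.py e1
```

```text
[ 0.5342 -0.2269  0.0375] [[0.994, 0.001, 0.106], [-0.106, -0.001, 0.994], [0.001, -1.0, -0.001]] [-4.2 -0.1  7.8] [0.02 0.67 0.02] 3.6833
[ 0.5344 -0.2269  0.0375] [-3.9 -0.3  8.3] 3.7833
```

View pics/e1.png

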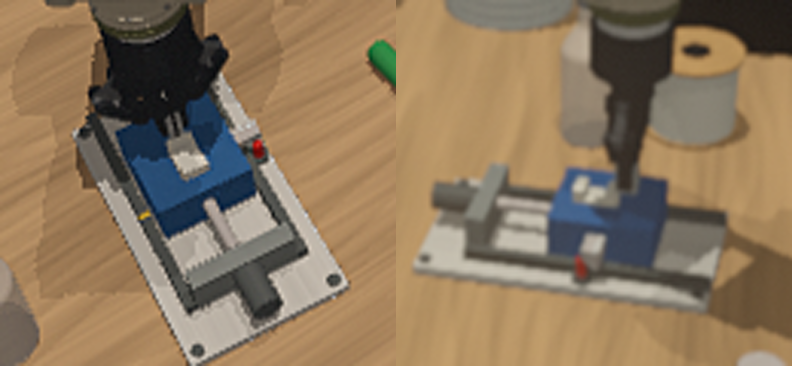

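The tips are resting on the block's top beside the clip, not on the face. That means the real tips stand higher than the reported TCP. I'll triangulate the tips from the earlier pair of pictures to get the offset.

```bash
python3 - <<'E'
from h import *
from scipy.optimize import least_squares
np.set_printoptions(precision=4,suppress=True)
def tri(a,b):
    A=[];o=[]
    for n,px in (("scene",a),("side",b)):
        m=imaging.camera_model(n);R=np.array(m["rotation"]);p=np.array(m["position"]);d=R@np.linalg.inv(m["K"])@np.array([*px,1.]);d/=np.linalg.norm(d)
        P=np.eye(3)-np.outer(d,d);A.append(P);o.append(P@p)
    X=np.linalg.lstsq(np.vstack(A),np.hstack(o),rcond=None)[0]
    return X,[np.linalg.norm(P@X-q) for P,q in zip(A,o)]
print(tri((194.9,222.3),(335.2,166.6)))
def proj(n,X):
    m=imaging.camera_model(n);c=np.array(m["rotation"]).T@(np.array(X)-m["position"]);u=np.array(m["K"])@c;return u[:2]/u[2]
for z in (.037,.062,.07): print(z,proj("scene",[.4494,-.218,z]),proj("side",[.4494,-.218,z]))
for z in (.037,.062): print(z,proj("scene",[.5342,-.2269,z]),proj("side",[.5342,-.2269,z]))
E
python3 - <<'E'
import cv2,numpy as np
a=cv2.imread("pics/e1_scene.png")[200:280,160:240];b=cv2.imread("pics/e1_side.png")[120:200,270:350]
cv2.imwrite("pics/e1z.png",np.hstack([cv2.resize(i,None,fx=5,fy=5,interpolation=2) for i in (a,b)]))
E
```

```text
(array([ 0.4494, -0.2181,  0.0683]), [np.float64(0.0018518553435468137), np.float64(0.001851855343546148)])
0.037 [196.198  228.0762] [333.8748 176.0852]
0.062 [194.7974 223.138 ] [334.4815 168.8287]
0.07 [194.3402 221.5264] [334.6785 166.4725]
0.037 [208.1237 249.275 ] [304.634  172.3062]
0.062 [206.8598 244.4954] [304.9129 165.0838]
```

View pics/e1z.png

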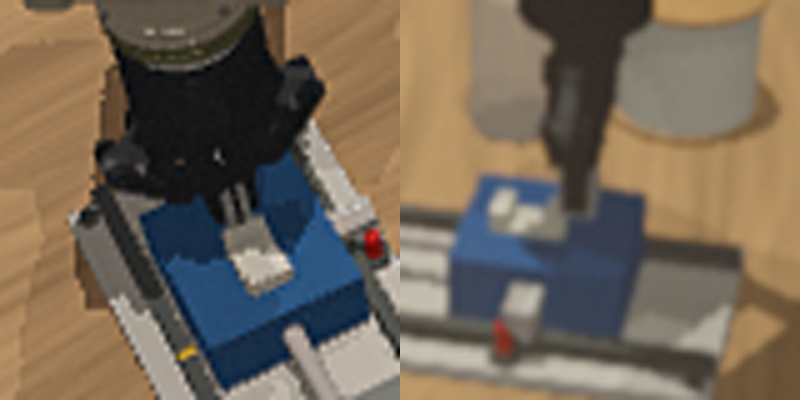

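The tip was really at z≈0.065 while the state said 0.037. Contact on the block top at 0.062 with a reported 0.0375 gives about 25 mm of offset. To release the clip without lifting it, I'll first draw back along -x so the spring takes the shuttle home, and then rise.

>>> {"fn": "jog_arm", "kwargs": {
  "rows": [
    {"hand": 0, "dx": -0.4, "dy": -0.1, "dz": 0, "ax": 0, "ay": 0, "az": 0},
    {"hand": 0, "dx": -0.5, "dy": -0.1, "dz": 0, "ax": 0, "ay": 0, "az": 0},
    {"hand": 0, "dx": -0.6, "dy": -0.1, "dz": 0, "ax": 0, "ay": 0, "az": 0},
    {"hand": 0, "dx": -0.6, "dy": 0, "dz": 0, "ax": 0, "ay": 0, "az": 0},
    {"hand": 0, "dx": -0.6, "dy": 0, "dz": 0, "ax": 0, "ay": 0, "az": 0}
  ]
}}

```text
time_s: 4.2
position: [0.5066, -0.2235, 0.0391]
tool_rot: [[0.994, 0.0, 0.106], [-0.106, -0.0, 0.994], [0.0, -1.0, 0.0]]
ft_force: [-0.6, 0.0, -0.7]
grip_width: 0.0
```

>>> {"fn": "jog_arm", "kwargs": {
  "rows": [
    {"hand": 0, "dx": -1.2, "dy": -0.2, "dz": 0, "ax": 0, "ay": 0, "az": 0},
    {"hand": 0, "dx": -1.5, "dy": -0.2, "dz": 0, "ax": 0, "ay": 0, "az": 0},
    {"hand": 0, "dx": -2.0, "dy": 0, "dz": 0, "ax": 0, "ay": 0, "az": 0},
    {"hand": 0, "dx": -1.5, "dy": 0, "dz": 0, "ax": 0, "ay": 0, "az": 0},
    {"hand": 0, "dx": 0, "dy": 0, "dz": 0, "ax": 0, "ay": 0, "az": 0}
  ]
}}

```text
time_s: 4.62
position: [0.443, -0.2162, 0.0429]
tool_rot: [[0.994, -0.002, 0.107], [-0.107, 0.001, 0.994], [-0.002, -1.0, 0.001]]
ft_force: [0.5, -0.2, -0.0]
grip_width: 0.0001
```

```bash
python3 look.py f1; python3 - <<'E'
import cv2,numpy as np
from rig import imaging
a=cv2.imread("pics/f1_scene.png")[195:295,155:235];b=cv2.imread("pics/f1_side.png")[115:215,275:355]
cv2.imwrite("pics/f1z.png",np.hstack([cv2.resize(i,None,fx=5,fy=5,interpolation=2) for i in (a,b)]))
cv2.imwrite("pics/f1w.png",imaging.get_image("wrist")[:,:,::-1])
m=imaging.camera_model("wrist");Ti=np.linalg.inv(m["tool_from_camera"])
for y in (0,-.019,-.025,-.03,-.045):
  for x in (0,.011):
    c=Ti@[x,y,0,1];u=np.array(m["K"])@c[:3];print(x,y,np.round(u[:2]/u[2],1))
E
```

```text
[ 0.443  -0.2162  0.0429] [[0.994, -0.002, 0.107], [-0.107, 0.001, 0.994], [-0.002, -1.0, 0.001]] [ 0.5 -0.2 -0. ] [ 0.03 -0.01  0.01] 4.6167
[ 0.4456 -0.2173  0.0432] [-0.5 -0.3 -0.2] 4.7167
0 0 [278.2 242.9]
0.011 0 [278.2 258.3]
0 -0.019 [278.1 256.2]
0.011 -0.019 [278.2 272.9]
0 -0.025 [278.1 260.9]
0.011 -0.025 [278.1 278.1]
0 -0.03 [278.1 265.1]
0.011 -0.03 [278.1 282.7]
0 -0.045 [278.  279.4]
0.011 -0.045 [278.  298.3]
```

View pics/f1z.png

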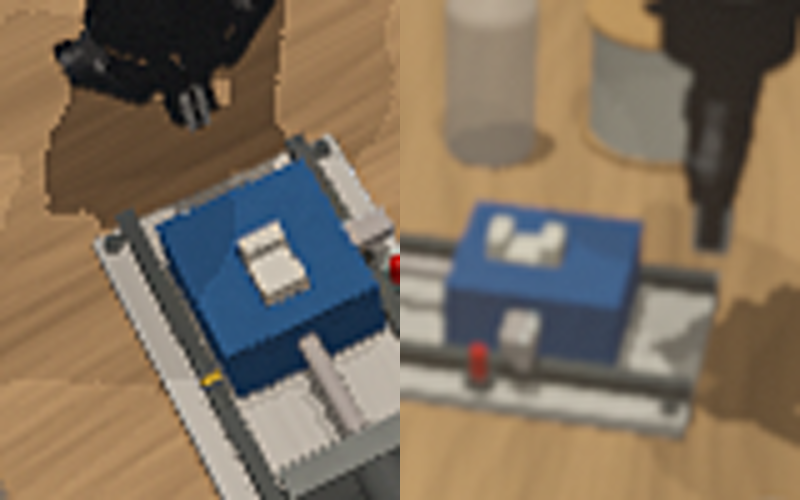

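View pics/f1w.png

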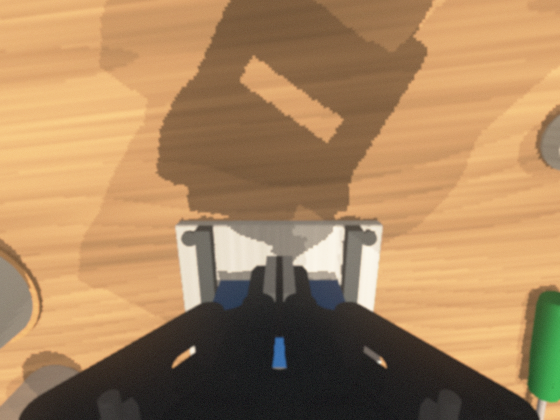

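The shuttle is back home (tooth short of the pin) and the clip sits in its pocket as before. The tips stand clear behind the face. I'll check the tip height from this pair before descending.

```bash
python3 - <<'E'
from h import *
def proj(n,X):
    m=imaging.camera_model(n);c=np.array(m["rotation"]).T@(np.array(X)-m["position"]);u=np.array(m["K"])@c;return np.round(u[:2]/u[2],1)
print("measured tip: scene (194.4,220) side (337.4,165)")
for z in (.043,.060,.066,.072): print(z,proj("scene",[.443,-.2162,z]),proj("side",[.444,-.2168,z]))
E
```

```text
measured tip: scene (194.4,220) side (337.4,165)
0.043 [195.3 225.2] [335.9 174.7]
0.06 [194.4 221.8] [336.3 169.8]
0.066 [194.  220.6] [336.5 168. ]
0.072 [193.7 219.4] [336.6 166.2]
```

>>> {"fn": "jog_arm", "kwargs": {
  "rows": [
    {"hand": 0, "dx": 0, "dy": 1.2, "dz": 0, "ax": 0, "ay": 0, "az": 0},
    {"hand": 0, "dx": 0, "dy": 1.0, "dz": 0, "ax": 0, "ay": 0, "az": 0},
    {"hand": 0, "dx": 0, "dy": 0.6, "dz": 0, "ax": 0, "ay": 0, "az": 0},
    {"hand": 0, "dx": 0, "dy": 0, "dz": 0, "ax": 0, "ay": 0, "az": 0},
    {"hand": 0, "dx": 0, "dy": 0, "dz": 0, "ax": 0, "ay": 0, "az": 0}
  ]
}}

```text
time_s: 5.18
position: [0.4459, -0.2171, 0.0148]
tool_rot: [[0.994, -0.0, 0.105], [-0.105, 0.0, 0.994], [-0.0, -1.0, 0.0]]
ft_force: [0.4, -0.7, 0.6]
grip_width: 0.0001
```

Both views put the real tip 25–30 mm above the reported TCP. It's now at about 0.042, so I'll go down another 5 mm and look.

>>> {"fn": "jog_arm", "kwargs": {
  "rows": [
    {"hand": 0, "dx": 0, "dy": 0.5, "dz": 0, "ax": 0, "ay": 0, "az": 0},
    {"hand": 0, "dx": 0.8, "dy": 0, "dz": 0, "ax": 0, "ay": 0, "az": 0},
    {"hand": 0, "dx": 0.8, "dy": 0, "dz": 0, "ax": 0, "ay": 0, "az": 0},
    {"hand": 0, "dx": 0.4, "dy": 0, "dz": 0, "ax": 0, "ay": 0, "az": 0},
    {"hand": 0, "dx": 0, "dy": 0, "dz": 0, "ax": 0, "ay": 0, "az": 0}
  ]
}}

```text
time_s: 5.6
position: [0.4667, -0.2195, 0.0101]
tool_rot: [[0.994, 0.001, 0.105], [-0.105, -0.001, 0.994], [0.001, -1.0, -0.001]]
ft_force: [-0.2, 1.0, 0.3]
grip_width: -0.0003
```

```bash
python3 look.py g1; python3 - <<'E'
import cv2,numpy as np
a=cv2.imread("pics/g1_scene.png")[195:295,155:235];b=cv2.imread("pics/g1_side.png")[115:215,275:355]
cv2.imwrite("pics/g1z.png",np.hstack([cv2.resize(i,None,fx=5,fy=5,interpolation=2) for i in (a,b)]))
E
```

```text
[ 0.4667 -0.2195  0.0101] [[0.994, 0.001, 0.105], [-0.105, -0.001, 0.994], [0.001, -1.0, -0.001]] [-0.2  1.   0.3] [-0.02  0.04 -0.06] 5.6
[ 0.4656 -0.2191  0.01  ] [0.4 0.7 0.8] 5.7
```

View pics/g1z.png

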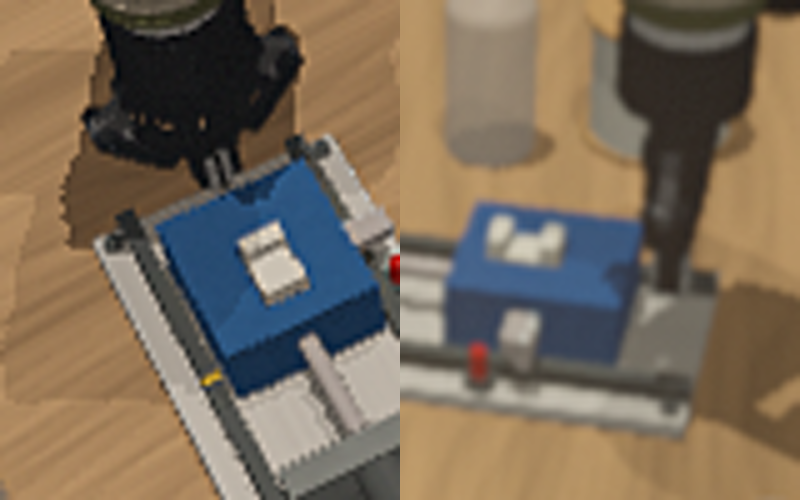

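The tips are now behind the near face and below its top edge (scene crop (220,185)), and the block is still at home. I'll raise 5 mm so that only the tips meet the face, and push.

>>> {"fn": "jog_arm", "kwargs": {
  "rows": [
    {"hand": 0, "dx": 0.4, "dy": -0.5, "dz": 0, "ax": 0, "ay": 0, "az": 0},
    {"hand": 0, "dx": 0.6, "dy": 0, "dz": 0, "ax": 0, "ay": 0, "az": 0},
    {"hand": 0, "dx": 0.6, "dy": 0, "dz": 0, "ax": 0, "ay": 0, "az": 0},
    {"hand": 0, "dx": 0.6, "dy": 0, "dz": 0, "ax": 0, "ay": 0, "az": 0},
    {"hand": 0, "dx": 0.6, "dy": 0, "dz": 0, "ax": 0, "ay": 0, "az": 0}
  ]
}}

```text
time_s: 6.12
position: [0.493, -0.2221, 0.015]
tool_rot: [[0.994, -0.002, 0.105], [-0.105, 0.0, 0.994], [-0.002, -1.0, 0.0]]
ft_force: [-10.9, -1.5, 6.7]
grip_width: -0.0
```

```bash
python3 look.py i1; python3 - <<'E'
import cv2,numpy as np
a=cv2.imread("pics/i1_scene.png")[195:295,155:235];b=cv2.imread("pics/i1_side.png")[115:215,265:345]
cv2.imwrite("pics/i1z.png",np.hstack([cv2.resize(i,None,fx=5,fy=5,interpolation=2) for i in (a,b)]))
E
```

```text
[ 0.493  -0.2221  0.015 ] [[0.994, -0.002, 0.105], [-0.105, 0.0, 0.994], [-0.002, -1.0, 0.0]] [-10.9  -1.5   6.7] [-0.16  1.59  0.  ] 6.1167
[ 0.4936 -0.2222  0.0149] [-3.9 -1.1  3.7] 6.2167
```

View pics/i1z.png

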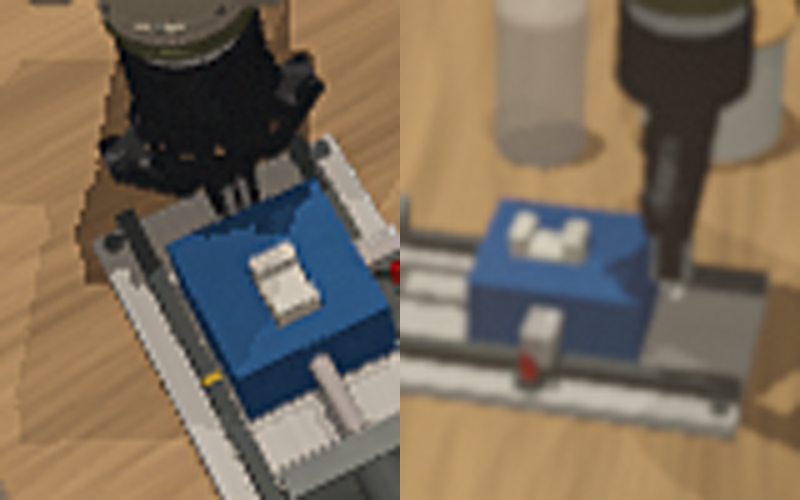

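The tips are on the near face and the shuttle is moving: the tooth is just reaching the pin at crop (530,360). The clip is in place. About 53 mm remain.

>>> {"fn": "jog_arm", "kwargs": {
  "rows": [
    {"hand": 0, "dx": 0.6, "dy": 0, "dz": 0, "ax": 0, "ay": 0, "az": 0},
    {"hand": 0, "dx": 0.6, "dy": 0, "dz": 0, "ax": 0, "ay": 0, "az": 0},
    {"hand": 0, "dx": 0.6, "dy": 0, "dz": 0, "ax": 0, "ay": 0, "az": 0},
    {"hand": 0, "dx": 0.6, "dy": 0, "dz": 0, "ax": 0, "ay": 0, "az": 0},
    {"hand": 0, "dx": 0.6, "dy": 0, "dz": 0, "ax": 0, "ay": 0, "az": 0}
  ]
}}

```text
time_s: 6.63
position: [0.5221, -0.2249, 0.0145]
tool_rot: [[0.994, -0.003, 0.106], [-0.106, 0.001, 0.994], [-0.003, -1.0, 0.001]]
ft_force: [-6.4, 0.4, 3.3]
grip_width: 0.0001
```

>>> {"fn": "jog_arm", "kwargs": {
  "rows": [
    {"hand": 0, "dx": 0.5, "dy": 0, "dz": 0, "ax": 0, "ay": 0, "az": 0},
    {"hand": 0, "dx": 0.4, "dy": 0, "dz": 0, "ax": 0, "ay": 0, "az": 0},
    {"hand": 0, "dx": 0.3, "dy": 0, "dz": 0, "ax": 0, "ay": 0, "az": 0},
    {"hand": 0, "dx": 0.3, "dy": 0, "dz": 0, "ax": 0, "ay": 0, "az": 0},
    {"hand": 0, "dx": 0.3, "dy": 0, "dz": 0, "ax": 0, "ay": 0, "az": 0}
  ]
}}

```text
time_s: 7.05
position: [0.5399, -0.2268, 0.0145]
tool_rot: [[0.994, -0.003, 0.106], [-0.106, 0.001, 0.994], [-0.003, -1.0, 0.001]]
ft_force: [-8.1, 0.6, 3.5]
grip_width: 0.0002
```

>>> {"fn": "jog_arm", "kwargs": {
  "rows": [
    {"hand": 0, "dx": 0.2, "dy": 0, "dz": 0, "ax": 0, "ay": 0, "az": 0},
    {"hand": 0, "dx": 0.2, "dy": 0, "dz": 0, "ax": 0, "ay": 0, "az": 0},
    {"hand": 0, "dx": 0.2, "dy": 0, "dz": 0, "ax": 0, "ay": 0, "az": 0},
    {"hand": 0, "dx": 0.1, "dy": 0, "dz": 0, "ax": 0, "ay": 0, "az": 0},
    {"hand": 0, "dx": 0.1, "dy": 0, "dz": 0, "ax": 0, "ay": 0, "az": 0}
  ]
}}

```text
time_s: 7.47
position: [0.5425, -0.2269, 0.0144]
tool_rot: [[0.994, -0.015, 0.105], [-0.105, 0.004, 0.994], [-0.015, -1.0, 0.002]]
ft_force: [-35.4, -0.6, 19.7]
grip_width: -0.0002
```

The force jumped from 8 to 35 N and the motion stopped, which suggests the end stop. I'll look to confirm.

```bash
python3 look.py j1; python3 - <<'E'
import cv2,numpy as np
a=cv2.imread("pics/j1_scene.png")[215:315,165:265];b=cv2.imread("pics/j1_side.png")[125:205,235:335]
cv2.imwrite("pics/j1z.png",np.hstack([cv2.resize(i,(400,400 if i.shape[0]==100 else 400),interpolation=2) for i in (a,cv2.copyMakeBorder(b,10,10,0,0,0))]))
E
```

```text
[ 0.5425 -0.2269  0.0144] [[0.994, -0.015, 0.105], [-0.105, 0.004, 0.994], [-0.015, -1.0, 0.002]] [-35.4  -0.6  19.7] [-0.01  5.67 -0.05] 7.4667
[ 0.5425 -0.2269  0.0145] [-31.6   0.3  17.4] 7.5667
```

View pics/j1z.png

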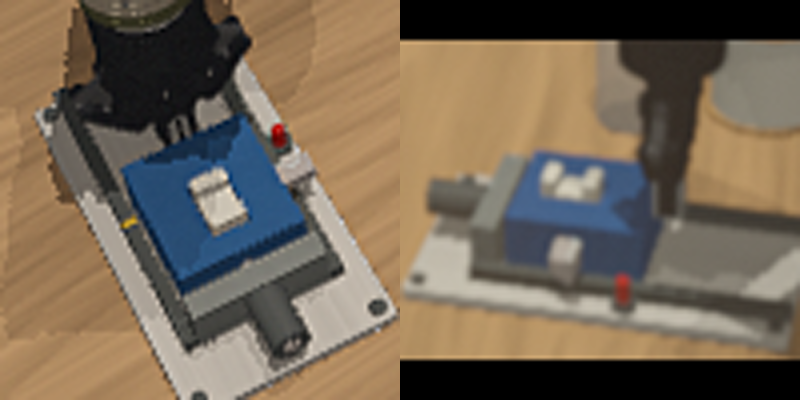

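At the stop: the block is flush against the grey end stop, and the red pin stands up behind the tooth (278,135 / 622,290). Now I draw back.

>>> {"fn": "jog_arm", "kwargs": {
  "rows": [
    {"hand": 0, "dx": -0.6, "dy": 0, "dz": 0, "ax": 0, "ay": 0, "az": 0},
    {"hand": 0, "dx": -1.0, "dy": 0, "dz": 0, "ax": 0, "ay": 0, "az": 0},
    {"hand": 0, "dx": -1.2, "dy": 0, "dz": 0, "ax": 0, "ay": 0, "az": 0},
    {"hand": 0, "dx": -1.4, "dy": 0, "dz": 0, "ax": 0, "ay": 0, "az": 0},
    {"hand": 0, "dx": -1.4, "dy": 0, "dz": 0, "ax": 0, "ay": 0, "az": 0}
  ]
}}

```text
time_s: 7.98
position: [0.4932, -0.222, 0.0148]
tool_rot: [[0.994, 0.001, 0.106], [-0.106, -0.0, 0.994], [0.001, -1.0, 0.0]]
ft_force: [0.6, 0.1, 0.3]
grip_width: -0.0001
```

>>> {"fn": "jog_arm", "kwargs": {
  "rows": [
    {"hand": 0, "dx": -1.4, "dy": 0, "dz": 0, "ax": 0, "ay": 0, "az": 0},
    {"hand": 0, "dx": -1.4, "dy": 0, "dz": 0, "ax": 0, "ay": 0, "az": 0},
    {"hand": 0, "dx": -1.4, "dy": 0, "dz": 0, "ax": 0, "ay": 0, "az": 0},
    {"hand": 0, "dx": -0.6, "dy": 0, "dz": 0, "ax": 0, "ay": 0, "az": 0},
    {"hand": 0, "dx": 0, "dy": -2, "dz": 0, "ax": 0, "ay": 0, "az": 0}
  ]
}}

```text
time_s: 8.4
position: [0.4435, -0.2158, 0.0327]
tool_rot: [[0.994, -0.005, 0.107], [-0.107, 0.004, 0.994], [-0.005, -1.0, 0.004]]
ft_force: [0.5, 0.3, -0.9]
grip_width: -0.0001
```

>>> {"fn": "jog_arm", "kwargs": {
  "rows": [
    {"hand": 0, "dx": 0, "dy": -3, "dz": 0, "ax": 0, "ay": 0, "az": 0},
    {"hand": 0, "dx": 0, "dy": -3, "dz": 0, "ax": 0, "ay": 0, "az": 0},
    {"hand": 0, "dx": 0, "dy": -3, "dz": 0, "ax": 0, "ay": 0, "az": 0},
    {"hand": 0, "dx": 0, "dy": -2, "dz": 0, "ax": 0, "ay": 0, "az": 0},
    {"hand": 0, "dx": 0, "dy": 0, "dz": 0, "ax": 0, "ay": 0, "az": 0}
  ]
}}

```text
time_s: 8.82
position: [0.4477, -0.2184, 0.1491]
tool_rot: [[0.994, 0.007, 0.106], [-0.105, -0.005, 0.994], [0.008, -1.0, -0.005]]
ft_force: [0.9, 0.2, -0.4]
grip_width: -0.0002
```

```bash
python3 look.py k1; python3 - <<'E'
import cv2,numpy as np
a=cv2.imread("pics/k1_scene.png")[205:325,160:280];b=cv2.imread("pics/k1_side.png")[125:215,230:350]
cv2.imwrite("pics/k1z.png",np.hstack([cv2.resize(i,(400,400),interpolation=2) for i in (a,cv2.copyMakeBorder(b,15,15,0,0,0))]))
E
```

```text
[ 0.4477 -0.2184  0.1491] [[0.994, 0.007, 0.106], [-0.105, -0.005, 0.994], [0.008, -1.0, -0.005]] [ 0.9  0.2 -0.4] [ 0.02 -0.02  0.01] 8.8167
[ 0.4461 -0.2172  0.1452] [-1.   0.3  0.3] 8.9167
```

View pics/k1z.png

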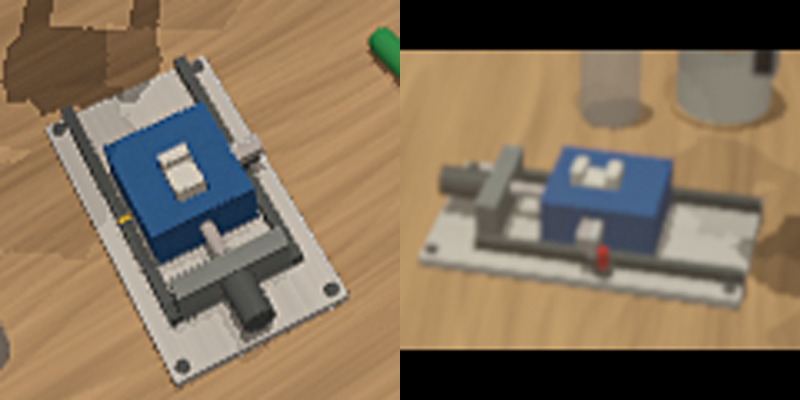

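View pics/k1_side.png

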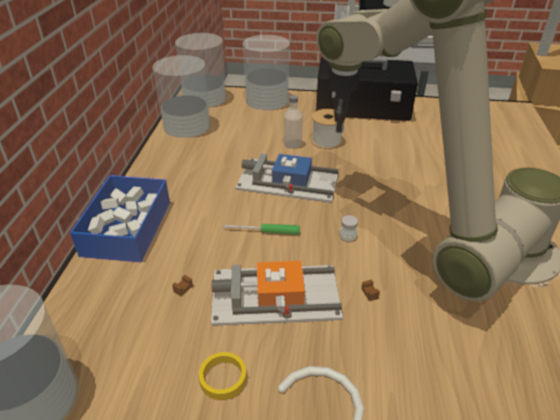

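The blue shuttle sits mid-travel with the tooth against the red pin, the clip is in its pocket, and orange is unchanged. I'll measure the travel and stability with a second picture.

```bash
python3 - <<'E'
from h import *
import cv2
im={n:imaging.get_image(n)[:,:,::-1].copy() for n in("scene","side")}
def bc(a,n,lo,hi,box):
    x0,y0,x1,y1=box;m=cv2.inRange(cv2.cvtColor(a,cv2.COLOR_BGR2HSV),lo,hi)[y0:y1,x0:x1];M=cv2.moments(m,True);return np.array([M["m10"]/M["m00"]+x0,M["m01"]/M["m00"]+y0])
B=((100,100,30),(125,255,255),{"scene":(170,215,260,310),"side":(240,145,345,210)})
O=((3,180,100),(14,255,255),{"scene":(300,150,370,210),"side":(250,250,315,320)})
for c,(lo,hi,bx) in {"blue":B,"orange":O}.items():
  for n in bx:
    r=[bc(x,n,lo,hi,bx[n]) for x in (cv2.imread(f"pics/{n}0.png"),cv2.imread(f"pics/k1_{n}.png"),im[n])]
    P=[ray(n,q,.05) for q in r]
    print(c,n,"travel k1, now (mm):",[(np.round(1000*(p-P[0])[:2],1)).tolist() for p in P[1:]])
a=cv2.absdiff(im["side"],cv2.imread("pics/side0.png")).max(2); print("time",__import__("rig").status.observe()["time_s"])
E
```

```text
blue scene travel k1, now (mm): [[34.3, -3.7], [34.4, -3.8]]
blue side travel k1, now (mm): [[34.5, -3.8], [34.8, -3.6]]
orange scene travel k1, now (mm): [[0.1, 0.0], [0.1, 0.0]]
orange side travel k1, now (mm): [[-0.1, -0.0], [-0.1, -0.2]]
time 9.0167
```

Travel is 34.5–35 mm and steady, orange hasn't moved, and the arm is clear. Handing in.

```bash
python3 -c "
from rig import job; print(job.close_job())"
```

```text
the job is handed in; nothing more can be done
None
```

The blue shuttle is parked on its red pin, and I handed the job in at about 9 s. I pushed its near face with the shut fingertips until it reached the end stop. There the force rose from 8 N to about 35 N, and the picture showed the block flush with the stop and the pin up. Then I drew back and the spring returned it to the pin.

**Last checks:** Travel from home measured 34.5–35 mm in both views and was steady between two looks. The blue clip is in its pocket, orange moved no more than 0.2 mm, and the gripper was about 0.1 m clear.

**What went wrong on the way:** My first push missed the face. The real tips stood about 25–30 mm higher than the reported TCP, so they slid onto the block's top with about 8 N. They seem to have nudged the shuttle roughly 10 mm by its clip. I drew back, it returned home with the clip still in its pocket, and I corrected the height and pushed properly. That brief touch on the block's top and clip was not part of the job, and the TCP disagreement remains unexplained.

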